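Feel out the tight spot on a linear slide and mark it

ROBOT

A 6-joint arm with a two-finger parallel gripper is mounted at the origin on a cart in front of the work surface, level with it; the furniture and walls round the work are solid. World frame = base frame: x ahead of the robot, y to its left, z up, the work surface at z = 0. Lengths are in m, angles in rad, forces in N, time in s.
With the tool pointing down it reaches from about 0.25 to 0.725 m from the base axis. Payload 4 kg.
Tool frame: the origin (TCP) lies between the finger pads; the fingertips stand 8 mm ahead of it and the grasp point (between the pads) lies 11 mm behind it (bot.tip_reach is the distance from the TCP to the fingertips, in m); z points along the fingers, y is the line along which they close (so a half turn about z gives the same grasp; the last joint's range is limited). The gripper opens to 85 mm and grips with 20 to 120 N. Pads are 22 mm wide; open, the fingers measure 114 mm over their backs; the gripper's body (76 mm by 85 mm) begins 54 mm behind the grasp point. The pads swing forward as they close: fully open they stand 13 mm farther back than shut.
Start: joints at [0, 0.241, 0.005, 1.335, 0, 1.571], TCP at [0.5, -0, 0.239] pointing down, gripper open.
Joint ranges: [-2.72, 2.72], [-1.05, 1.87], [-1.09, 1.28], [-1.99, 2.15], [-1.42, 1.44], [-3.14, 3.14]. Speed limits (rad/s): [2.79, 2.79, 3.14, 3.14, 3.14, 3.14].

INTERFACE

Orientations are given as a unit quaternion [x, y, z, w].
In Python, from workcell import bot gives the robot as it stands.
- The arm moves only by the tool move_arm, never from a script. Its argument "deltas" is a list of rows, each a list of 7 numbers: the opening, from 0 (shut) to 1 (fully open), then the shift along the tool's x, y, z in mm, then the turn, a rotation vector about the tool's x, y, z in degrees. In form: [[gripper, tx, ty, tz, ax, ay, az], ...]. A call has 1 to 10 rows; each row shifts and turns the commanded pose from where the row before left it, along the tool's axes as they then stand; what a row does not reach is not made up. A row lasts 1/12 s, in which the tool goes at most 41.7 mm and 7.16 degrees, less where a joint would pass 70% of its speed; a pose out of reach is approached as far as the arm can. A call is refused whole if a number of a shift passes 41.7 or a number of a turn 7.16, either way. A call with a gripper value outside its range is refused whole. The fingers move at their own pace and stop on an object; the grip force is fixed at half the most. Time passes only in rows, so rows that do not move let the fingers close. It gives the time, the measured TCP pose, the force, the opening and the grip force at its end, in the units of the state.
- bot.get_obs(): the state, without advancing time (a new reading comes with each control period).
- bot.camera(name): name is "scene" or "side" or "wrist"; returns the picture (400x640x3 uint8, blue, green, red); there is no depth.
- bot.calibration(name): a dict with "K" (3x3 intrinsics, pixels), "position" and "orientation" of the camera in the world. Camera axes: x right, y down, z forward; pixel columns grow to the right and rows downward; lengths in m; the calibration is good to about 2 mm. The wrist camera is an equidistant fisheye: a pixel r from the principal point sees the ray r / f radians off the axis. A picture is of the moment at which its call begins: read the wrist's pose just before it. calibration takes no time and is no camera call; for the wrist camera it gives the pose at the moment of the call.
- bot.job_done(): hands the job in; it is judged then, once.
Trained networks look in the newest picture that a camera, given by its name, has taken for a name from the list of things; names that differ only in an ending like _2 or _b are one class to them, and where a whole thing is asked for, a point or a joint stands for the part that bears it (a point fixed in the world has none). Each returns a list of dicts, best first, with "conf" (0 to 1); they miss things now and then, are a little off and sometimes report something else, mostly with a low value. They report only what shows in the picture. A call takes as long as a camera call.
- bot.outline_of(query, camera): "pixels" (400x640 bool, what is visible of it) and "rect" ([left, top, width, height] in pixels, round what is visible of it).
The state is a dict: "clock": time; "joint_pos": joint angles; "joint_vel": joint speeds; "tau": joint torques, N m; "eef_pos": TCP position; "tool_rot": TCP orientation; "ft_force": force on the tool from outside, world axes, zero at the start; "ft_torque": the same for the moment, N m; "grip_width": finger opening in m; "grasp_force": force on a finger pad.
Only numpy, scipy, OpenCV 4.12 (cv2) and the standard library are available. Lean on these libraries where they do the work, as an engineer would, in place of code of your own. Each camera call takes 0.05 s, during which the arm holds its last target. There are 200 camera calls.

TASK

Check this linear slide for a tight spot: take the carriage by its knob and stroke it to the left-hand stop, then all the way across to the right-hand stop, only gently meeting the sprung buffers. There is one short place somewhere between where it drags: leave the carriage standing on the middle of that place, then slide the pointer along its bar until it points at the carriage's centre line, and let go. Leave the small things lying round the slide where they are.

Things in the scene. Friction and masses are not known exactly. Their poses are not given: they have to be found in the camera images.
- slide_unit: Linear slide unit, fixed to the bench: aluminium base plate 135 x 310 x 12 mm (x = -95 to +40 mm) with a steel rail along its y axis, an end stop at each end and a pointer guide bar on its robot side. Origin under the rail's middle at bench height; y runs along the rail to the left-hand stop, x away from the robot, z up. Its place and yaw on the bench vary.
- carriage: Steel carriage, 50 (x) x 60 (y) mm, top 50 mm above the bench, a dark centre line on its robot-side face. Axes as the unit's; origin on the rail's centre line at bench height under its middle. Meets the buffers at y = +90 and -90 mm of the unit, starts near the right end, stays where left. Drag 1 to 3 N; on the tight spot (unseen, 18 mm long, centre between y = -20 and +60 mm) 5 to 10 N more.
- carriage_knob (a point): Grip point of the carriage's hand knob: an upright aluminium cylinder 22 mm across on the middle of the carriage, standing from 53 to 86 mm above the bench; this point is on its axis at 70 mm.
- stop_left: Left-hand end stop (+y end): grey block 44 x 20 x 36 mm, top 48 mm above the bench, with a rubber-tipped buffer pin standing 10 mm out towards the carriage. The pin is sprung, 2.5 N per mm; more than 15 N on it (6 mm of squeeze) is too rough. Origin at the block's underside, 12 mm above the bench, at x = 0, y = +140 mm of the unit.
- stop_right: Right-hand end stop (-y end), the same as the left one and facing it, with the same sprung pin; origin at y = -140 mm of the unit.
- pointer_tab (a point): Grip point, 68 mm up, in the middle of the pointer's upright aluminium tab, 18 (x) x 12 (y) mm, 41 to 81 mm above the bench. Its dark rider slides with 2 N drag on the bar along the unit's y, 75 mm robot-side of the rail (bar posts at y = +-141 mm, 39 mm high). Its steel finger points at the carriage: in line when this point's y in the carriage frame is 0. Starts near the left end, stays where left.
- spanner: Steel spanner 136 x 28 x 7 mm lying behind the slide; origin at its underside. Leave it alone.
- spring_clip: Sprung steel clip 35 x 10 x 11 mm lying behind the slide; leave it alone.
- steel_bush: Steel bush, 22 mm across, 14 mm high, behind the slide; leave it alone.
- brass_gauge: Brass ring, 32 mm across, 9 mm high, beyond the slide's right end; leave it alone.
- hex_key: Black hexagon key 81 x 29 x 5 mm beyond the slide's left end; leave it alone.
- felt_disc: Slotted felt disc, 39 mm across, 9 mm high, beyond the slide's right end; leave it alone.

How it is judged:
On the way, in this order (a step that is already met when the one before it is completed fails the run):
1. the carriage is stroked to the left until it touches the left-hand buffer (over 1 N) (contact force between carriage and stop_left above 1 N).
2. then to the right until it touches the right-hand buffer (over 1 N) (contact force between carriage and stop_right above 1 N).
At the end, for the whole second after the job is handed in: The carriage stands still on the tight spot, within about 8 mm of its middle (it is squeezed there with more than 7 N, which happens nowhere else between the stops), the pointer is within 6 mm of the carriage's centre line along the rail, and both are released (contact force between carriage and anything else above 7 N and y of carriage in the frame of slide_unit between -0.05 and 0.08 m and linear speed of carriage below 0.005 m/s and y of pointer_tab in the frame of carriage between -0.006 and 0.006 m); the robot touches nothing.
It fails at once if a buffer is rammed: more than 15 N between the carriage and an end stop (contact force between carriage and stop_left above 15 N or contact force between carriage and stop_right above 15 N).
It fails at once if one of the things lying round the slide is moved by more than 30 mm (distance of any of spanner, spring_clip, steel_bush, brass_gauge, hex_key, felt_disc from where it was at the start of the episode above 0.03 m).
It also fails if it takes over 58 s, if anything falls off the work surface, if the arm or the gripper's body presses on something with over 40 N, if the wrist force passes 120 N, or if a joint passes its speed limit or range.

## Working session

There is one attempt and no reset: what is moved stays moved. The work goes in short steps, Python scripts to look and compute and a tool call to move; the robot and the scene stay as the last step left them, time stands still between calls to the robot, and variables do not carry over. Pictures are saved under pics/ and viewed, at most 10 in all, crops included, and the job is handed in when it is done.

Besides the shell and the picture viewer there is one more tool, called after "Call:" as name(argument=value, ...), one argument or row to a line, values as JSON. move_arm: Moves the arm, as the interface text tells. Its arguments: {"type":"object","properties":{"deltas":{"type":"array","items":{"type":"array","items":{"type":"number"}}}},"required":["deltas"]}

```bash
mkdir -p pics; cat > h.py <<'E'
import numpy as np, cv2
from scipy.spatial.transform import Rotation as R
from workcell import bot
def ray(cam,u,v,c=None):
    c=c or bot.calibration(cam);K=np.array(c["K"]);x=(u-K[0,2])/K[0,0];y=(v-K[1,2])/K[1,1]
    if cam=="wrist":
        r=np.hypot(x,y);d=np.array([np.sin(r)*x/max(r,1e-9),np.sin(r)*y/max(r,1e-9),np.cos(r)])
    else: d=np.array([x,y,1.]);d/=np.linalg.norm(d)
    return np.array(c["position"]),R.from_quat(c["orientation"]).apply(d)
def atz(cam,u,v,z):
    p,d=ray(cam,u,v);return p+d*(z-p[2])/d[2]
def tri(rs):
    A=sum(np.eye(3)-np.outer(d,d) for p,d in rs);b=sum((np.eye(3)-np.outer(d,d))@p for p,d in rs)
    return np.linalg.solve(A,b)
E
python3 - <<'E'
from h import *
o=bot.get_obs();print(o["clock"],o["eef_pos"],o["tool_rot"])
ims=[]
for c in("scene","side","wrist"):
    im=bot.camera(c);cv2.imwrite(f"pics/{c}0.png",im);k=bot.calibration(c);print(c,k["position"],np.array(k["K"])[0,0])
    for q in("carriage_knob","pointer_tab","carriage","stop_left","stop_right"):
        for r in bot.outline_of(q,c)[:1]:
            v,u=np.nonzero(r["pixels"]);print(c,q,round(r["conf"],2),r["rect"],u.mean().round(1),v.mean().round(1))
print(bot.get_obs()["clock"])
E
```

```text
0.0 [4.99371666e-01 8.18452372e-06 2.38430178e-01] [ 0.70711157  0.70710122 -0.00073745 -0.00074099]
scene [-0.13409074 -0.78191757  0.7366859 ] 506.05698082028255
scene carriage_knob 0.58 [305.7, 205.1, 31.4, 38.1] 319.1 225.9
scene pointer_tab 0.66 [225.9, 201.1, 11.4, 26.5] 229.7 212.0
scene carriage 0.56 [300.4, 211.3, 36.9, 29.9] 318.9 226.2
scene stop_left 0.77 [230.4, 186.5, 23.0, 23.2] 241.7 197.2
scene stop_right 0.89 [336.0, 228.2, 15.4, 23.3] 343.7 240.4
side [0.5018963  0.38725478 0.61801445] 373.8614927653243
side carriage_knob 0.71 [325.7, 191.5, 23.1, 22.1] 334.1 202.8
side carriage 0.69 [327.2, 189.6, 17.6, 23.9] 334.5 202.8
side stop_left 0.63 [323.3, 269.7, 23.0, 16.0] 332.7 276.5
wrist [0.50048042 0.08434965 0.37366322] 309.70691628693146
wrist carriage_knob 0.6 [314.8, 333.7, 35.3, 21.4] 329.5 342.2
wrist pointer_tab 0.64 [259.2, 239.6, 38.6, 33.1] 271.1 254.0
wrist stop_left 0.62 [308.6, 210.6, 40.8, 34.0] 329.7 224.3
0.9
```

```bash
python3 - <<'E'
from h import *
a=cv2.imread("pics/wrist0.png");b=cv2.imread("pics/scene0.png")[150:290,180:400];c=cv2.imread("pics/side0.png")[130:330,200:440]
cv2.imwrite("pics/w.png",cv2.resize(a[150:400,170:490],None,fx=2.4,fy=2.4,interpolation=2))
cv2.imwrite("pics/s.png",np.vstack([cv2.resize(b,(471,300),interpolation=2),cv2.resize(c,(360,300),interpolation=2).copy() if 0 else cv2.resize(c,(471,300),interpolation=2)]))
E
```

```text
(no output)
```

View pics/w.png

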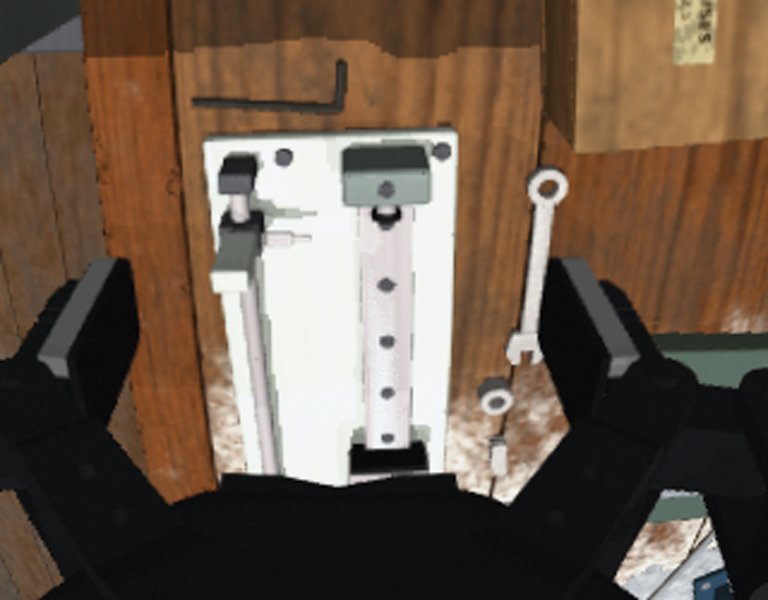

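View pics/s.png

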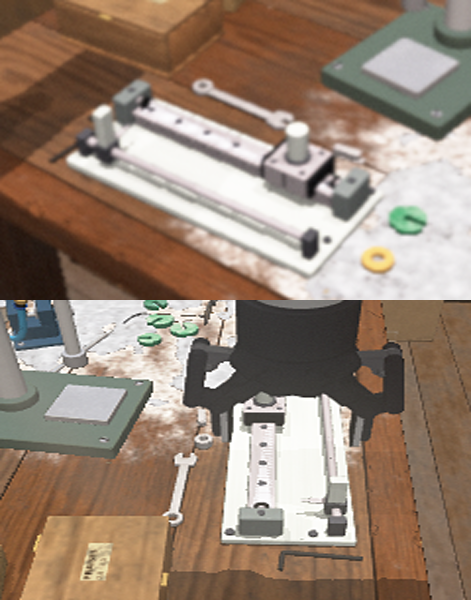

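Wrist view: the plate is nearly aligned with world. The left stop is at about (331,224), rail holes run at column 331, the pointer is at about (268,255), and the carriage is at the bottom edge. The scene view shows the knob top at about (319,209), the base at about (319,225), and the loose parts clear of the slide.

```bash
python3 - <<'E'
from h import *
W=lambda x,y:(170+x/2.4,150+y/2.4)
S=lambda x,y:(180+x/2.141,150+y/2.143)
D=lambda x,y:(200+x/1.9625,130+(y-300)/1.5)
np.set_printoptions(precision=4,suppress=True)
for n,c,p,z in [("hole1","wrist",W(387,285),.03),("hole4","wrist",W(387,438),.03),("plFL L","wrist",W(205,138),.012),("plFR","wrist",W(457,130),.012),("stoptop far L","wrist",W(343,149),.048),("stoptop far R","wrist",W(430,147),.048),
 ("tabtop","wrist",W(233,275),.081),("knob70","scene",S(297.5,143),.07),("knobtop","scene",S(297.5,127),.086),("plate nearL","scene",S(68,160),.012),("plate nearR","scene",S(312,277),.012),("plate farR","scene",S(383,190),.012),("tabmid","scene",S(104,128),.061),("tabtop","scene",S(104,109),.081),
 ("side tabtop","side",D(338,490),.081),("side plFL","side",D(222,541),.012),("side plFR","side",D(355,545),.012)]:
    print(n,atz(c,*p,z))
print("tri tabtop",tri([ray("wrist",*W(233,272)),ray("scene",*S(104,109)),ray("side",*D(338,490))]))
print(tri([ray("wrist",*W(233,272)),ray("scene",*S(104,109))]))
E
```

```text
hole1 [ 0.5267 -0.1295  0.03  ]
hole4 [ 0.5305 -0.2441  0.03  ]
plFL L [ 0.4305 -0.0512  0.012 ]
plFR [ 0.5625 -0.0469  0.012 ]
stoptop far L [ 0.5027 -0.0432  0.048 ]
stoptop far R [ 0.5438 -0.0423  0.048 ]
tabtop [ 0.452  -0.0927  0.081 ]
knob70 [ 0.5289 -0.2855  0.07  ]
knobtop [ 0.5331 -0.2828  0.086 ]
plate nearL [ 0.4266 -0.0598  0.012 ]
plate nearR [ 0.4351 -0.3685  0.012 ]
plate farR [ 0.5744 -0.3576  0.012 ]
tabmid [ 0.4459 -0.1021  0.061 ]
tabtop [ 0.4514 -0.1002  0.081 ]
side tabtop [ 0.4512 -0.0782  0.081 ]
side plFL [ 0.5607 -0.0438  0.012 ]
side plFR [ 0.4301 -0.047   0.012 ]
tri tabtop [ 0.4527 -0.0922  0.0733]
[ 0.4531 -0.095   0.0767]
```

Call:
move_arm(
  deltas=[
    [0.7, -35, 4, 10, 0, 0, 0],
    [0.7, -35, 4, 10, 0, 0, 0],
    [0.7, -35, 4, 10, 0, 0, 0],
    [0.7, -35, 4, 10, 0, 0, 0],
    [0.7, -35, 4, 10, 0, 0, 0],
    [0.7, -35, 4, 10, 0, 0, 0],
    [0.7, -35, 4, 10, 0, 0, 0],
    [0.7, -35, 4, 10, 0, 0, -1.8],
    [0.7, 0, 0, 0, 0, 0, 0],
    [0.7, 0, 0, 0, 0, 0, 0],
  ],
)

```text
clock: 1.73
eef_pos: [0.5311, -0.2816, 0.1578]
tool_rot: [0.697, 0.717, -0.0, -0.001]
ft_force: [0.2, 0.2, 0.0]
grip_width: 0.06
grasp_force: 0.0
```

```bash
python3 - <<'E'
from h import *
np.set_printoptions(precision=4,suppress=True)
o=bot.get_obs();print(o["clock"],o["eef_pos"],R.from_quat(o["tool_rot"]).as_matrix(),o["ft_force"],o["grip_width"])
im=bot.camera("wrist");cv2.imwrite("pics/wrist1.png",im)
for q in("carriage_knob","carriage","stop_right","pointer_tab"):
    for r in bot.outline_of(q,"wrist")[:1]:
        v,u=np.nonzero(r["pixels"]);print(q,round(r["conf"],2),r["rect"],u.mean(),v.mean())
cv2.imwrite("pics/w1.png",cv2.resize(im[150:400,170:490],None,fx=2.4,fy=2.4,interpolation=2))
E
```

```text
1.7333 [ 0.5311 -0.2816  0.1578] [[-0.0278  0.9996 -0.0021]
 [ 0.9996  0.0278  0.0014]
 [ 0.0014 -0.0021 -1.    ]] [0.1995 0.1726 0.0169] 0.06004139064487166
carriage 0.76 [281.3, 161.1, 64.4, 73.1] 312.06841866787494 195.88763026733122
stop_right 0.65 [287.2, 235.7, 50.8, 36.8] 312.5225165562914 255.77947019867548
```

View pics/w1.png

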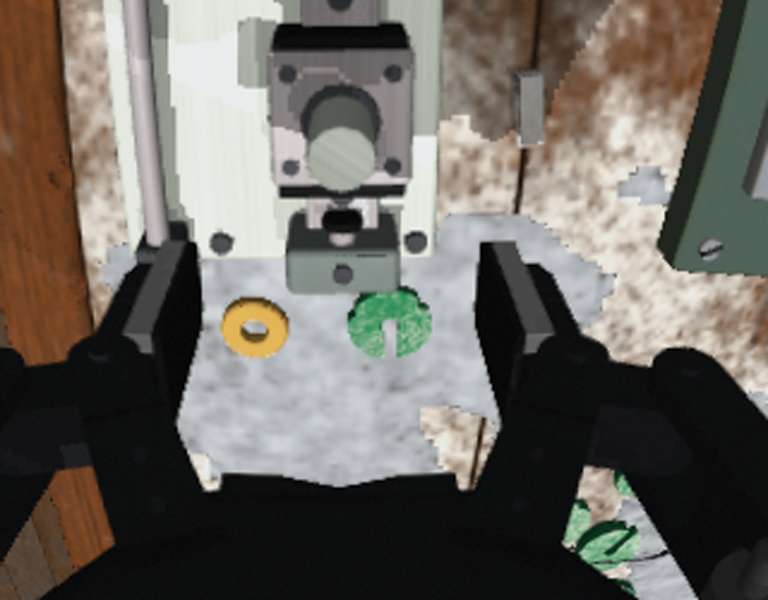

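The wrist view shows the knob's top disc centred at crop (341,158) and the carriage edges at columns 270–412. Right stop top spans 287–400 and the rail is parallel to the image columns.

```bash
python3 - <<'E'
from h import *
np.set_printoptions(precision=4,suppress=True)
W=lambda x,y:(170+x/2.4,150+y/2.4)
S=lambda x,y:(180+x/2.141,150+y/2.143)
print("knobtop",atz("wrist",*W(341,158),.086),"tri",tri([ray("wrist",*W(341,158)),ray("scene",*S(298,128))]))
for n,x,y,z in[("cFL",271,50,.05),("cFR",411,48,.05),("cNL",274,185,.05),("cNR",409,184,.05),("sL",287,252,.048),("sR",400,252,.048),("plR",438,255,.012),("hole",339,3,.03),("barpost",163,248,.039)]: print(n,atz("wrist",*W(x,y),z))
E
```

```text
knobtop [ 0.5338 -0.279   0.086 ] tri [ 0.5346 -0.2811  0.0826]
cFL [ 0.5094 -0.255   0.05  ]
cFR [ 0.5568 -0.2527  0.05  ]
cNL [ 0.5106 -0.3049  0.05  ]
cNR [ 0.5593 -0.303   0.05  ]
sL [ 0.5153 -0.3336  0.048 ]
sR [ 0.5581 -0.3323  0.048 ]
plR [ 0.5791 -0.3537  0.012 ]
hole [ 0.5321 -0.2417  0.03  ]
barpost [ 0.465  -0.3394  0.039 ]
```

Call:
move_arm(
  deltas=[
    [0.7, 1.5, 3, 20, 0, 0, -0.6],
    [0.7, 0, 0, 24, 0, 0, 0],
    [0.7, 0, 0, 24, 0, 0, 0],
    [0.7, 0, 0, 16, 0, 0, 0],
    [0.7, 0, 0, 8, 0, 0, 0],
    [0.4, 0, 0, 0, 0, 0, 0],
    [0.2, 0, 0, 0, 0, 0, 0],
    [0, 0, 0, 0, 0, 0, 0],
    [0, 0, 0, 0, 0, 0, 0],
    [0, 0, 0, 0, 0, 0, 0],
  ],
)

```text
clock: 2.82
eef_pos: [0.5318, -0.2787, 0.0691]
tool_rot: [0.693, 0.721, -0.002, -0.002]
ft_force: [-9.4, 0.8, 7.5]
grip_width: 0.0199
grasp_force: 58.9
```

Call:
move_arm(
  deltas=[
    [0, 0, 0, 0, 0, 0, 0],
    [0, 0, 0, 0, 0, 0, 0],
    [0, 0, 0, 0, 0, 0, 0],
  ],
)

```text
clock: 3.07
eef_pos: [0.5318, -0.2786, 0.0691]
tool_rot: [0.693, 0.721, -0.002, -0.002]
ft_force: [-9.8, -0.2, 6.4]
grip_width: 0.02
grasp_force: 58.9
```

Call:
move_arm(
  deltas=[
    [0, 0, -2, -2, 0, 0, 0],
    [0, 4, 0, 0, 0, 0, 0],
    [0, 4, 0, 0, 0, 0, 0],
    [0, 4, 0, 0, 0, 0, 0],
    [0, 4, 0, 0, 0, 0, 0],
    [0, 4, 0, 0, 0, 0, 0],
    [0, 4, 0, 0, 0, 0, 0],
    [0, 4, 0, 0, 0, 0, 0],
    [0, 4, 0, 0, 0, 0, 0],
  ],
)

```text
clock: 3.82
eef_pos: [0.5305, -0.2459, 0.0692]
tool_rot: [0.692, 0.722, -0.001, -0.001]
ft_force: [-5.3, -1.7, -4.5]
grip_width: 0.0201
grasp_force: 61.0
```

Call:
move_arm(
  deltas=[
    [0, 4, 0, 0, 0, 0, 0],
  ],
)

```text
clock: 3.9
eef_pos: [0.5303, -0.2419, 0.0692]
tool_rot: [0.692, 0.722, -0.001, -0.001]
ft_force: [-4.6, -1.3, -4.4]
grip_width: 0.0205
grasp_force: 61.0
```

Call:
move_arm(
  deltas=[
    [0, 4, 0, 0, 0, 0, 0],
  ],
)

```text
clock: 3.98
eef_pos: [0.5301, -0.2379, 0.0692]
tool_rot: [0.692, 0.722, -0.001, -0.001]
ft_force: [-4.8, -2.7, -4.3]
grip_width: 0.02
grasp_force: 61.0
```

Call:
move_arm(
  deltas=[
    [0, 4, 0, 0, 0, 0, 0],
  ],
)

```text
clock: 4.07
eef_pos: [0.53, -0.2339, 0.0692]
tool_rot: [0.692, 0.722, -0.001, -0.001]
ft_force: [-4.8, -2.3, -4.5]
grip_width: 0.02
grasp_force: 61.0
```

Call:
move_arm(
  deltas=[
    [0, 4, 0, 0, 0, 0, 0],
  ],
)

```text
clock: 4.15
eef_pos: [0.5298, -0.2299, 0.0692]
tool_rot: [0.692, 0.722, -0.001, -0.001]
ft_force: [-4.3, -2.6, -4.8]
grip_width: 0.0202
grasp_force: 61.0
```

Call:
move_arm(
  deltas=[
    [0, 4, 0, 0, 0, 0, 0],
  ],
)

```text
clock: 4.23
eef_pos: [0.5297, -0.2259, 0.0692]
tool_rot: [0.692, 0.722, -0.001, -0.001]
ft_force: [-4.8, -2.2, -4.3]
grip_width: 0.0202
grasp_force: 61.0
```

Call:
move_arm(
  deltas=[
    [0, 4, 0, 0, 0, 0, 0],
  ],
)

```text
clock: 4.32
eef_pos: [0.5295, -0.2219, 0.0692]
tool_rot: [0.692, 0.722, -0.001, -0.001]
ft_force: [-5.2, -2.0, -4.1]
grip_width: 0.0203
grasp_force: 61.0
```

Call:
move_arm(
  deltas=[
    [0, 4, 0, 0, 0, 0, 0],
  ],
)

```text
clock: 4.4
eef_pos: [0.5293, -0.2179, 0.0692]
tool_rot: [0.692, 0.722, -0.001, -0.001]
ft_force: [-5.3, -1.6, -4.3]
grip_width: 0.0199
grasp_force: 61.0
```

Call:
move_arm(
  deltas=[
    [0, 4, 0, 0, 0, 0, 0],
  ],
)

```text
clock: 4.48
eef_pos: [0.5292, -0.2139, 0.0692]
tool_rot: [0.692, 0.722, -0.001, -0.001]
ft_force: [-4.6, -1.6, -3.2]
grip_width: 0.0198
grasp_force: 60.9
```

Call:
move_arm(
  deltas=[
    [0, 4, -1, 0, 0, 0, 0],
  ],
)

```text
clock: 4.57
eef_pos: [0.529, -0.2106, 0.0692]
tool_rot: [0.692, 0.722, -0.001, 0.0]
ft_force: [-0.6, -6.9, -9.9]
grip_width: 0.0201
grasp_force: 60.3
```

Call:
move_arm(
  deltas=[
    [0, 4, 0, 0, 0, 0, 0],
  ],
)

```text
clock: 4.65
eef_pos: [0.5289, -0.2078, 0.0692]
tool_rot: [0.692, 0.722, -0.002, 0.001]
ft_force: [-3.0, -8.8, -9.6]
grip_width: 0.0196
grasp_force: 60.5
```

Call:
move_arm(
  deltas=[
    [0, 4, 0, 0, 0, 0, 0],
  ],
)

```text
clock: 4.73
eef_pos: [0.5288, -0.2046, 0.0692]
tool_rot: [0.692, 0.721, -0.002, 0.002]
ft_force: [-2.0, -10.5, -8.8]
grip_width: 0.0199
grasp_force: 60.4
```

Call:
move_arm(
  deltas=[
    [0, 4, 0, 0, 0, 0, 0],
  ],
)

```text
clock: 4.82
eef_pos: [0.5286, -0.2, 0.0692]
tool_rot: [0.692, 0.721, -0.001, 0.001]
ft_force: [-0.9, -7.8, -7.4]
grip_width: 0.0199
grasp_force: 60.6
```

Call:
move_arm(
  deltas=[
    [0, 4, 0, 0, 0, 0, 0],
  ],
)

```text
clock: 4.9
eef_pos: [0.5284, -0.1953, 0.0692]
tool_rot: [0.692, 0.721, -0.001, 0.001]
ft_force: [-2.6, -1.3, -4.7]
grip_width: 0.0197
grasp_force: 60.8
```

Call:
move_arm(
  deltas=[
    [0, 4, 0, 0, 0, 0, 0],
  ],
)

```text
clock: 4.98
eef_pos: [0.5282, -0.1902, 0.0692]
tool_rot: [0.692, 0.722, 0.0, -0.0]
ft_force: [-2.0, -1.7, -5.9]
grip_width: 0.02
grasp_force: 60.8
```

Call:
move_arm(
  deltas=[
    [0, 4, 0, 0, 0, 0, 0],
  ],
)

```text
clock: 5.07
eef_pos: [0.528, -0.1859, 0.0692]
tool_rot: [0.692, 0.722, 0.0, -0.0]
ft_force: [-2.3, -2.3, -5.8]
grip_width: 0.0201
grasp_force: 60.7
```

Call:
move_arm(
  deltas=[
    [0, 4, 0, 0, 0, 0, 0],
  ],
)

```text
clock: 5.15
eef_pos: [0.5279, -0.1819, 0.0692]
tool_rot: [0.692, 0.722, 0.0, -0.0]
ft_force: [-2.0, -1.7, -6.5]
grip_width: 0.0199
grasp_force: 60.7
```

Call:
move_arm(
  deltas=[
    [0, 4, 0, 0, 0, 0, 0],
  ],
)

```text
clock: 5.23
eef_pos: [0.5277, -0.1779, 0.0692]
tool_rot: [0.692, 0.722, 0.0, -0.0]
ft_force: [-1.6, -1.9, -6.9]
grip_width: 0.0201
grasp_force: 60.7
```

Call:
move_arm(
  deltas=[
    [0, 4, 0, 0, 0, 0, 0],
  ],
)

```text
clock: 5.32
eef_pos: [0.5276, -0.1739, 0.0692]
tool_rot: [0.692, 0.722, 0.0, -0.0]
ft_force: [-1.9, -2.1, -7.9]
grip_width: 0.02
grasp_force: 60.7
```

Call:
move_arm(
  deltas=[
    [0, 4, 0, 0, 0, 0, 0],
  ],
)

```text
clock: 5.4
eef_pos: [0.5274, -0.17, 0.0692]
tool_rot: [0.692, 0.722, 0.0, -0.0]
ft_force: [-1.8, -1.8, -7.0]
grip_width: 0.0199
grasp_force: 60.7
```

Call:
move_arm(
  deltas=[
    [0, 4, 0, 0, 0, 0, 0],
  ],
)

```text
clock: 5.48
eef_pos: [0.5273, -0.1661, 0.0692]
tool_rot: [0.692, 0.722, 0.0, -0.0]
ft_force: [-1.3, -1.6, -7.9]
grip_width: 0.0201
grasp_force: 60.7
```

Call:
move_arm(
  deltas=[
    [0, 4, 0, 0, 0, 0, 0],
  ],
)

```text
clock: 5.57
eef_pos: [0.5271, -0.1621, 0.0692]
tool_rot: [0.692, 0.722, 0.0, -0.0]
ft_force: [-1.7, -2.0, -8.3]
grip_width: 0.0203
grasp_force: 60.7
```

Call:
move_arm(
  deltas=[
    [0, 4, 0, 0, 0, 0, 0],
  ],
)

```text
clock: 5.65
eef_pos: [0.5269, -0.1582, 0.0692]
tool_rot: [0.692, 0.722, 0.0, -0.0]
ft_force: [-1.5, -1.7, -7.7]
grip_width: 0.0196
grasp_force: 60.7
```

Call:
move_arm(
  deltas=[
    [0, 4, 0, 0, 0, 0, 0],
  ],
)

```text
clock: 5.73
eef_pos: [0.5268, -0.1542, 0.0692]
tool_rot: [0.692, 0.722, 0.0, -0.0]
ft_force: [0.3, -1.9, -7.8]
grip_width: 0.0201
grasp_force: 60.6
```

Call:
move_arm(
  deltas=[
    [0, 4, 0, 0, 0, 0, 0],
  ],
)

```text
clock: 5.82
eef_pos: [0.5266, -0.1502, 0.0692]
tool_rot: [0.692, 0.722, 0.0, -0.0]
ft_force: [-1.6, -2.3, -8.9]
grip_width: 0.0203
grasp_force: 60.6
```

Call:
move_arm(
  deltas=[
    [0, 4, 0, 0, 0, 0, 0],
  ],
)

```text
clock: 5.9
eef_pos: [0.5265, -0.1462, 0.0692]
tool_rot: [0.692, 0.722, 0.0, -0.0]
ft_force: [-0.9, -0.3, -9.4]
grip_width: 0.0201
grasp_force: 60.5
```

Call:
move_arm(
  deltas=[
    [0, 4, 0, 0, 0, 0, 0],
  ],
)

```text
clock: 5.98
eef_pos: [0.5263, -0.1422, 0.0692]
tool_rot: [0.692, 0.722, 0.0, -0.0]
ft_force: [-0.7, -1.9, -9.6]
grip_width: 0.0201
grasp_force: 60.5
```

Call:
move_arm(
  deltas=[
    [0, 4, 0, 0, 0, 0, 0],
  ],
)

```text
clock: 6.07
eef_pos: [0.5262, -0.1382, 0.0692]
tool_rot: [0.692, 0.722, 0.0, 0.0]
ft_force: [-0.6, -1.5, -8.8]
grip_width: 0.0199
grasp_force: 60.4
```

Call:
move_arm(
  deltas=[
    [0, 4, 0, 0, 0, 0, 0],
  ],
)

```text
clock: 6.15
eef_pos: [0.526, -0.1342, 0.0692]
tool_rot: [0.692, 0.722, 0.0, 0.0]
ft_force: [0.1, -1.9, -10.0]
grip_width: 0.0202
grasp_force: 60.4
```

Call:
move_arm(
  deltas=[
    [0, 3, 0, 1, 0, 0, 0],
    [0, 3, 0, 0, 0, 0, 0],
    [0, 3, 0, 0, 0, 0, 0],
    [0, 2, 0, 0, 0, 0, 0],
  ],
)

```text
clock: 6.48
eef_pos: [0.5256, -0.1235, 0.0692]
tool_rot: [0.692, 0.722, 0.0, 0.0]
ft_force: [-2.6, -2.0, 0.8]
grip_width: 0.02
grasp_force: 61.4
```

Call:
move_arm(
  deltas=[
    [0, 1, 0, 0, 0, 0, 0],
    [0, 1, 0, 0, 0, 0, 0],
  ],
)

```text
clock: 6.65
eef_pos: [0.5256, -0.1218, 0.0691]
tool_rot: [0.692, 0.722, 0.0, 0.001]
ft_force: [-4.2, -1.8, 2.5]
grip_width: 0.0204
grasp_force: 61.6
```

Call:
move_arm(
  deltas=[
    [0, 1, 0, 0, 0, 0, 0],
    [0, 1, 0, 0, 0, 0, 0],
  ],
)

```text
clock: 6.82
eef_pos: [0.5255, -0.1199, 0.0691]
tool_rot: [0.692, 0.722, 0.0, 0.0]
ft_force: [-5.0, -2.3, 5.0]
grip_width: 0.0201
grasp_force: 61.8
```

Call:
move_arm(
  deltas=[
    [0, 1, 0, 0, 0, 0, 0],
    [0, 1, 0, 0, 0, 0, 0],
  ],
)

```text
clock: 6.98
eef_pos: [0.5254, -0.1179, 0.0691]
tool_rot: [0.692, 0.722, 0.0, 0.0]
ft_force: [-4.6, -1.7, 5.4]
grip_width: 0.0202
grasp_force: 61.8
```

Call:
move_arm(
  deltas=[
    [0, 1, 0, 0, 0, 0, 0],
    [0, 1, 0, 0, 0, 0, 0],
  ],
)

```text
clock: 7.15
eef_pos: [0.5254, -0.1159, 0.0691]
tool_rot: [0.692, 0.722, 0.0, 0.0]
ft_force: [-4.3, -2.0, 4.8]
grip_width: 0.0198
grasp_force: 61.8
```

Call:
move_arm(
  deltas=[
    [0, 1, 0, 0, 0, 0, 0],
  ],
)

```text
clock: 7.23
eef_pos: [0.5253, -0.1149, 0.0691]
tool_rot: [0.692, 0.722, 0.0, 0.0]
ft_force: [-3.7, -1.6, 4.5]
grip_width: 0.0199
grasp_force: 61.8
```

Call:
move_arm(
  deltas=[
    [0, 1, 0, 0, 0, 0, 0],
  ],
)

```text
clock: 7.32
eef_pos: [0.5253, -0.1139, 0.0691]
tool_rot: [0.692, 0.722, 0.0, 0.0]
ft_force: [-4.5, -1.8, 5.4]
grip_width: 0.0199
grasp_force: 61.8
```

Call:
move_arm(
  deltas=[
    [0, 1, 0, 0, 0, 0, 0],
  ],
)

```text
clock: 7.4
eef_pos: [0.5252, -0.1129, 0.0691]
tool_rot: [0.692, 0.722, 0.0, 0.0]
ft_force: [-4.0, -1.7, 4.4]
grip_width: 0.0203
grasp_force: 61.8
```

Call:
move_arm(
  deltas=[
    [0, 1, 0, 0, 0, 0, 0],
  ],
)

```text
clock: 7.48
eef_pos: [0.5252, -0.1119, 0.0691]
tool_rot: [0.692, 0.722, 0.0, 0.0]
ft_force: [-4.8, -2.3, 5.2]
grip_width: 0.0199
grasp_force: 61.8
```

Call:
move_arm(
  deltas=[
    [0, 1, 0, 0, 0, 0, 0],
  ],
)

```text
clock: 7.57
eef_pos: [0.5252, -0.1109, 0.0691]
tool_rot: [0.692, 0.722, 0.0, 0.001]
ft_force: [-4.9, -2.6, 5.7]
grip_width: 0.0199
grasp_force: 61.8
```

Call:
move_arm(
  deltas=[
    [0, 1, 0, 0, 0, 0, 0],
  ],
)

```text
clock: 7.65
eef_pos: [0.5251, -0.1102, 0.0691]
tool_rot: [0.692, 0.722, -0.0, 0.001]
ft_force: [-4.7, -3.7, 5.2]
grip_width: 0.0201
grasp_force: 61.9
```

Call:
move_arm(
  deltas=[
    [0, 1, 0, 0, 0, 0, 0],
  ],
)

```text
clock: 7.73
eef_pos: [0.5251, -0.1097, 0.0691]
tool_rot: [0.692, 0.722, -0.0, 0.001]
ft_force: [-4.1, -4.4, 4.2]
grip_width: 0.0199
grasp_force: 61.9
```

Call:
move_arm(
  deltas=[
    [0, 1, 0, 0, 0, 0, 0],
    [0, 0, 0, 0, 0, 0, 0],
  ],
)

```text
clock: 7.9
eef_pos: [0.5251, -0.109, 0.0691]
tool_rot: [0.692, 0.721, -0.001, 0.001]
ft_force: [-4.9, -4.5, 4.8]
grip_width: 0.0199
grasp_force: 61.9
```

Call:
move_arm(
  deltas=[
    [0, -4, -1, -1, 0, 0, 0],
    [0, -8, 0, 0, 0, 0, 0],
    [0, -8, 0, 0, 0, 0, 0],
    [0, -8, 0, 0, 0, 0, 0],
    [0, -8, 0, 0, 0, 0, 0],
    [0, -8, 0, 0, 0, 0, 0],
    [0, -8, 0, 0, 0, 0, 0],
    [0, -8, 0, 0, 0, 0, 0],
    [0, -8, 0, 0, 0, 0, 0],
  ],
)

```text
clock: 8.65
eef_pos: [0.5276, -0.1765, 0.0692]
tool_rot: [0.692, 0.722, 0.001, 0.0]
ft_force: [5.4, 1.4, -7.3]
grip_width: 0.0203
grasp_force: 60.7
```

Call:
move_arm(
  deltas=[
    [0, -4, 0, 0, 0, 0, 0],
    [0, -4, 0, 0, 0, 0, 0],
  ],
)

```text
clock: 8.82
eef_pos: [0.5279, -0.1846, 0.0692]
tool_rot: [0.692, 0.722, 0.001, 0.001]
ft_force: [6.0, 1.8, -7.7]
grip_width: 0.0199
grasp_force: 60.6
```

Call:
move_arm(
  deltas=[
    [0, -2, 0, 0, 0, 0, 0],
  ],
)

```text
clock: 8.9
eef_pos: [0.528, -0.1867, 0.0692]
tool_rot: [0.692, 0.722, 0.001, 0.001]
ft_force: [4.9, 1.2, -6.4]
grip_width: 0.0204
grasp_force: 60.6
```

Call:
move_arm(
  deltas=[
    [0, -2, 0, 0, 0, 0, 0],
  ],
)

```text
clock: 8.98
eef_pos: [0.528, -0.1884, 0.0692]
tool_rot: [0.692, 0.722, 0.001, 0.0]
ft_force: [4.5, 1.7, -7.2]
grip_width: 0.0202
grasp_force: 60.6
```

Call:
move_arm(
  deltas=[
    [0, -2, 0, 0, 0, 0, 0],
  ],
)

```text
clock: 9.07
eef_pos: [0.5281, -0.1902, 0.0692]
tool_rot: [0.692, 0.722, 0.001, 0.0]
ft_force: [5.1, 1.2, -7.4]
grip_width: 0.0201
grasp_force: 60.6
```

Call:
move_arm(
  deltas=[
    [0, -2, 0, 0, 0, 0, 0],
  ],
)

```text
clock: 9.15
eef_pos: [0.5282, -0.1922, 0.0692]
tool_rot: [0.692, 0.722, 0.001, 0.0]
ft_force: [5.0, 2.3, -7.5]
grip_width: 0.0202
grasp_force: 60.6
```

Call:
move_arm(
  deltas=[
    [0, -2, 0, 0, 0, 0, 0],
  ],
)

```text
clock: 9.23
eef_pos: [0.5283, -0.1942, 0.0692]
tool_rot: [0.692, 0.722, 0.001, 0.0]
ft_force: [4.9, 1.5, -6.7]
grip_width: 0.02
grasp_force: 60.6
```

Call:
move_arm(
  deltas=[
    [0, -2, 0, 0, 0, 0, 0],
  ],
)

```text
clock: 9.32
eef_pos: [0.5283, -0.196, 0.0692]
tool_rot: [0.692, 0.722, 0.001, 0.0]
ft_force: [5.0, 3.2, -6.2]
grip_width: 0.0203
grasp_force: 60.6
```

Call:
move_arm(
  deltas=[
    [0, -2, 0, 0, 0, 0, 0],
  ],
)

```text
clock: 9.4
eef_pos: [0.5284, -0.1971, 0.0692]
tool_rot: [0.692, 0.722, 0.002, -0.0]
ft_force: [5.5, 7.5, -4.6]
grip_width: 0.0204
grasp_force: 60.8
```

Call:
move_arm(
  deltas=[
    [0, -2, 0, 0, 0, 0, 0],
  ],
)

```text
clock: 9.48
eef_pos: [0.5284, -0.1981, 0.0692]
tool_rot: [0.692, 0.722, 0.002, -0.001]
ft_force: [5.2, 9.7, -3.4]
grip_width: 0.02
grasp_force: 60.9
```

Call:
move_arm(
  deltas=[
    [0, -2, 0, 0, 0, 0, 0],
  ],
)

```text
clock: 9.57
eef_pos: [0.5285, -0.1995, 0.0692]
tool_rot: [0.692, 0.722, 0.003, -0.001]
ft_force: [6.1, 6.8, -4.9]
grip_width: 0.0201
grasp_force: 60.9
```

Call:
move_arm(
  deltas=[
    [0, -2, 0, 0, 0, 0, 0],
  ],
)

```text
clock: 9.65
eef_pos: [0.5285, -0.2016, 0.0692]
tool_rot: [0.692, 0.722, 0.002, -0.001]
ft_force: [5.6, 7.4, -5.2]
grip_width: 0.0201
grasp_force: 60.9
```

Call:
move_arm(
  deltas=[
    [0, -2, 0, 0, 0, 0, 0],
  ],
)

```text
clock: 9.73
eef_pos: [0.5286, -0.2036, 0.0692]
tool_rot: [0.692, 0.722, 0.002, -0.001]
ft_force: [3.6, 9.6, -4.5]
grip_width: 0.0204
grasp_force: 60.9
```

Call:
move_arm(
  deltas=[
    [0, -2, 0, 0, 0, 0, 0],
  ],
)

```text
clock: 9.82
eef_pos: [0.5287, -0.2056, 0.0692]
tool_rot: [0.692, 0.722, 0.002, -0.001]
ft_force: [4.8, 7.0, -5.6]
grip_width: 0.02
grasp_force: 60.9
```

Call:
move_arm(
  deltas=[
    [0, -2, 0, 0, 0, 0, 0],
  ],
)

```text
clock: 9.9
eef_pos: [0.5288, -0.2078, 0.0692]
tool_rot: [0.692, 0.722, 0.002, -0.001]
ft_force: [4.8, 6.4, -4.8]
grip_width: 0.02
grasp_force: 60.9
```

Call:
move_arm(
  deltas=[
    [0, -2, 0, 0, 0, 0, 0],
  ],
)

```text
clock: 9.98
eef_pos: [0.5289, -0.2102, 0.0692]
tool_rot: [0.692, 0.722, 0.002, -0.001]
ft_force: [5.3, 4.7, -5.8]
grip_width: 0.0198
grasp_force: 60.8
```

Call:
move_arm(
  deltas=[
    [0, -2, 0, 0, 0, 0, 0],
  ],
)

```text
clock: 10.07
eef_pos: [0.529, -0.2133, 0.0692]
tool_rot: [0.692, 0.722, 0.001, 0.0]
ft_force: [5.4, 1.7, -7.3]
grip_width: 0.0202
grasp_force: 60.6
```

Call:
move_arm(
  deltas=[
    [0, -2, 0, 0, 0, 0, 0],
  ],
)

```text
clock: 10.15
eef_pos: [0.5291, -0.2158, 0.0692]
tool_rot: [0.692, 0.722, 0.001, 0.0]
ft_force: [3.9, 2.4, -6.8]
grip_width: 0.02
grasp_force: 60.6
```

Call:
move_arm(
  deltas=[
    [0, -2, 0, 0, 0, 0, 0],
  ],
)

```text
clock: 10.23
eef_pos: [0.5292, -0.218, 0.0692]
tool_rot: [0.692, 0.722, 0.001, 0.0]
ft_force: [4.6, 1.2, -6.2]
grip_width: 0.0198
grasp_force: 60.6
```

Call:
move_arm(
  deltas=[
    [0, -2, 0, 0, 0, 0, 0],
  ],
)

```text
clock: 10.32
eef_pos: [0.5293, -0.22, 0.0692]
tool_rot: [0.692, 0.722, 0.001, 0.0]
ft_force: [3.9, 2.2, -7.2]
grip_width: 0.0201
grasp_force: 60.6
```

Call:
move_arm(
  deltas=[
    [0, -6, 1, 0, 0, 0, 0],
    [0, -6, 0, 0, 0, 0, 0],
    [0, -6, 0, 0, 0, 0, 0],
    [0, -6, 0, 0, 0, 0, 0],
    [0, -6, 0, 0, 0, 0, 0],
    [0, -6, 0, 0, 0, 0, 0],
    [0, -6, 0, 0, 0, 0, 0],
    [0, -6, 0, 0, 0, 0, 0],
    [0, -6, 0, 0, 0, 0, 0],
    [0, -4, 0, 0, 0, 0, 0],
  ],
)

```text
clock: 11.15
eef_pos: [0.5316, -0.2784, 0.0692]
tool_rot: [0.692, 0.722, -0.0, -0.0]
ft_force: [1.1, 1.8, -5.5]
grip_width: 0.0199
grasp_force: 60.9
```

Call:
move_arm(
  deltas=[
    [0, -3, 0, 0, 0, 0, 0],
    [0, -2, 0, 0, 0, 0, 0],
    [0, -2, 0, 0, 0, 0, 0],
    [0, -1, 0, 0, 0, 0, 0],
    [0, -1, 0, 0, 0, 0, 0],
    [0, -1, 0, 0, 0, 0, 0],
  ],
)

```text
clock: 11.65
eef_pos: [0.532, -0.2874, 0.0692]
tool_rot: [0.692, 0.722, -0.0, -0.0]
ft_force: [-0.5, 0.8, -4.1]
grip_width: 0.02
grasp_force: 60.9
```

Call:
move_arm(
  deltas=[
    [0, -1, 0, 0, 0, 0, 0],
  ],
)

```text
clock: 11.73
eef_pos: [0.532, -0.2884, 0.0692]
tool_rot: [0.692, 0.722, -0.0, -0.0]
ft_force: [0.1, 1.6, -3.7]
grip_width: 0.0197
grasp_force: 60.9
```

Call:
move_arm(
  deltas=[
    [0, -1, 0, 0, 0, 0, 0],
  ],
)

```text
clock: 11.82
eef_pos: [0.5321, -0.2894, 0.0692]
tool_rot: [0.692, 0.722, -0.0, -0.0]
ft_force: [-0.2, 1.0, -4.6]
grip_width: 0.0198
grasp_force: 60.9
```

Call:
move_arm(
  deltas=[
    [0, -1, 0, 0, 0, 0, 0],
  ],
)

```text
clock: 11.9
eef_pos: [0.5321, -0.2905, 0.0692]
tool_rot: [0.692, 0.722, -0.0, -0.0]
ft_force: [-0.5, 1.9, -4.4]
grip_width: 0.0202
grasp_force: 60.9
```

Call:
move_arm(
  deltas=[
    [0, -1, 0, 0, 0, 0, 0],
  ],
)

```text
clock: 11.98
eef_pos: [0.5321, -0.2914, 0.0692]
tool_rot: [0.692, 0.722, -0.0, -0.0]
ft_force: [-1.4, 3.0, -4.1]
grip_width: 0.0201
grasp_force: 61.0
```

Call:
move_arm(
  deltas=[
    [0, -1, 0, 0, 0, 0, 0],
  ],
)

```text
clock: 12.07
eef_pos: [0.5322, -0.292, 0.0692]
tool_rot: [0.692, 0.722, 0.0, -0.001]
ft_force: [-1.5, 4.4, -2.0]
grip_width: 0.0202
grasp_force: 61.0
```

Call:
move_arm(
  deltas=[
    [0, -1, 0, 0, 0, 0, 0],
  ],
)

```text
clock: 12.15
eef_pos: [0.5322, -0.2926, 0.0692]
tool_rot: [0.692, 0.722, 0.0, -0.001]
ft_force: [-2.5, 5.7, -2.8]
grip_width: 0.0199
grasp_force: 61.0
```

Call:
move_arm(
  deltas=[
    [0, 4, 0, 0, 0, 0, 0],
    [0, 8, -1, 0, 0, 0, 0],
    [0, 8, 0, 0, 0, 0, 0],
    [0, 8, 0, 0, 0, 0, 0],
    [0, 8, 0, 0, 0, 0, 0],
    [0, 8, 0, 0, 0, 0, 0],
    [0, 8, 0, 0, 0, 0, 0],
    [0, 8, 0, 0, 0, 0, 0],
    [0, 8, 0, 0, 0, 0, 0],
  ],
)

```text
clock: 12.9
eef_pos: [0.5295, -0.2247, 0.0693]
tool_rot: [0.692, 0.722, 0.0, 0.001]
ft_force: [6.1, -1.5, -11.2]
grip_width: 0.0203
grasp_force: 60.3
```

Call:
move_arm(
  deltas=[
    [0, 4, 0, 0, 0, 0, 0],
  ],
)

```text
clock: 12.98
eef_pos: [0.5293, -0.2201, 0.0693]
tool_rot: [0.692, 0.722, 0.001, 0.0]
ft_force: [4.4, -1.5, -10.9]
grip_width: 0.02
grasp_force: 60.2
```

Call:
move_arm(
  deltas=[
    [0, 2, 0, 0, 0, 0, 0],
  ],
)

```text
clock: 13.07
eef_pos: [0.5292, -0.2182, 0.0692]
tool_rot: [0.692, 0.722, 0.001, 0.0]
ft_force: [5.4, -1.9, -12.0]
grip_width: 0.0202
grasp_force: 60.2
```

Call:
move_arm(
  deltas=[
    [0, 2, 0, 0, 0, 0, 0],
  ],
)

```text
clock: 13.15
eef_pos: [0.5292, -0.2166, 0.0692]
tool_rot: [0.692, 0.722, 0.0, 0.0]
ft_force: [5.7, -1.1, -12.4]
grip_width: 0.0203
grasp_force: 60.2
```

Call:
move_arm(
  deltas=[
    [0, 2, 0, 0, 0, 0, 0],
  ],
)

```text
clock: 13.23
eef_pos: [0.5291, -0.2148, 0.0692]
tool_rot: [0.692, 0.722, 0.0, 0.001]
ft_force: [5.4, -1.5, -11.5]
grip_width: 0.0199
grasp_force: 60.2
```

Call:
move_arm(
  deltas=[
    [0, 2, 0, 0, 0, 0, 0],
  ],
)

```text
clock: 13.32
eef_pos: [0.529, -0.2129, 0.0692]
tool_rot: [0.692, 0.722, 0.0, 0.001]
ft_force: [5.4, -1.0, -10.8]
grip_width: 0.0202
grasp_force: 60.2
```

Call:
move_arm(
  deltas=[
    [0, 2, 0, 0, 0, 0, 0],
  ],
)

```text
clock: 13.4
eef_pos: [0.5289, -0.2113, 0.0692]
tool_rot: [0.692, 0.722, 0.0, 0.001]
ft_force: [5.6, -3.8, -12.0]
grip_width: 0.0202
grasp_force: 60.2
```

Call:
move_arm(
  deltas=[
    [0, 2, 0, 0, 0, 0, 0],
  ],
)

```text
clock: 13.48
eef_pos: [0.5289, -0.2103, 0.0692]
tool_rot: [0.692, 0.722, -0.001, 0.002]
ft_force: [5.3, -7.3, -14.7]
grip_width: 0.0203
grasp_force: 60.0
```

Call:
move_arm(
  deltas=[
    [0, 2, 0, 0, 0, 0, 0],
  ],
)

```text
clock: 13.57
eef_pos: [0.5289, -0.2092, 0.0693]
tool_rot: [0.692, 0.722, -0.001, 0.002]
ft_force: [5.9, -8.6, -14.3]
grip_width: 0.0202
grasp_force: 59.9
```

Call:
move_arm(
  deltas=[
    [0, 2, 0, 0, 0, 0, 0],
  ],
)

```text
clock: 13.65
eef_pos: [0.5288, -0.2075, 0.0693]
tool_rot: [0.692, 0.721, -0.001, 0.002]
ft_force: [5.0, -8.0, -13.2]
grip_width: 0.02
grasp_force: 59.9
```

Call:
move_arm(
  deltas=[
    [0, 1, 0, 0, 0, 0, 0],
  ],
)

```text
clock: 13.73
eef_pos: [0.5287, -0.206, 0.0692]
tool_rot: [0.692, 0.722, -0.001, 0.002]
ft_force: [6.4, -6.0, -13.8]
grip_width: 0.02
grasp_force: 59.9
```

Call:
move_arm(
  deltas=[
    [0, 2, 1, 2, 0, 0, 0],
    [0, 0, 0, 0, 0, 0, 0],
  ],
)

```text
clock: 13.9
eef_pos: [0.5288, -0.2042, 0.0692]
tool_rot: [0.693, 0.721, -0.002, 0.002]
ft_force: [-1.4, -4.0, -0.0]
grip_width: 0.0201
grasp_force: 61.4
```

Call:
move_arm(
  deltas=[
    [0, -1.5, 0, 0, 0, 0, 0],
    [0, 0, 0, 0, 0, 0, 0],
  ],
)

```text
clock: 14.07
eef_pos: [0.5288, -0.2041, 0.0691]
tool_rot: [0.692, 0.722, 0.0, 0.001]
ft_force: [-1.5, -0.1, 6.4]
grip_width: 0.0201
grasp_force: 62.0
```

Call:
move_arm(
  deltas=[
    [0.3, 0, 0, 0, 0, 0, 0],
    [0.6, 0, 0, 0, 0, 0, 0],
    [0.7, 0, 0, 0, 0, 0, 0],
    [0.7, 0, 0, -10, 0, 0, 0],
    [0.7, 0, 0, -25, 0, 0, 0],
    [0.7, 0, 0, -30, 0, 0, 0],
    [0.7, 0, 0, -25, 0, 0, 0],
    [0.7, 29, -25, 0, 0, 0, 0],
    [0.7, 29, -25, 0, 0, 0, 0],
    [0.7, 29, -24.5, 0, 0, 0, 0],
  ],
)

```text
clock: 14.9
eef_pos: [0.4506, -0.1197, 0.1585]
tool_rot: [0.693, 0.721, 0.001, 0.001]
ft_force: [0.8, 1.3, 0.5]
grip_width: 0.0601
grasp_force: 0.0
```

Call:
move_arm(
  deltas=[
    [0.7, 0, 0, 0, 0, 0, 0],
    [0.7, 0, 0, 0, 0, 0, 0],
  ],
)

```text
clock: 15.07
eef_pos: [0.4493, -0.1189, 0.158]
tool_rot: [0.691, 0.723, 0.0, -0.0]
ft_force: [1.0, -0.4, -0.4]
grip_width: 0.0598
grasp_force: 0.0
```

```bash
python3 - <<'E'
from h import *
o=bot.get_obs();print(o["clock"],o["eef_pos"],o["ft_force"],o["grip_width"])
im=bot.camera("wrist");cv2.imwrite("pics/wrist2.png",im);s=bot.camera("scene");cv2.imwrite("pics/scene2.png",s)
cv2.imwrite("pics/w2.png",cv2.resize(im[100:350,170:490],None,fx=2.4,fy=2.4,interpolation=2))
for c in("wrist","scene"):
  for q in("pointer_tab","carriage_knob"):
    for r in bot.outline_of(q,c)[:1]:
        v,u=np.nonzero(r["pixels"]);print(c,q,round(r["conf"],2),r["rect"],u.mean(),v.mean())
E
```

```text
15.0667 [ 0.44934973 -0.11892278  0.15795547] [ 0.95978467 -0.40641025 -0.37348855] 0.05980394408399877
wrist pointer_tab 0.9 [297.2, 156.4, 54.6, 40.3] 318.01455868971794 174.05641492265696
wrist carriage_knob 0.59 [358.8, 250.7, 57.7, 65.5] 381.6979865771812 277.3937360178971
scene pointer_tab 0.79 [227.9, 199.3, 10.9, 27.6] 229.6846153846154 212.46153846153845
scene carriage_knob 0.96 [275.2, 195.6, 30.9, 36.5] 290.86013986013984 214.4923076923077
```

View pics/w2.png

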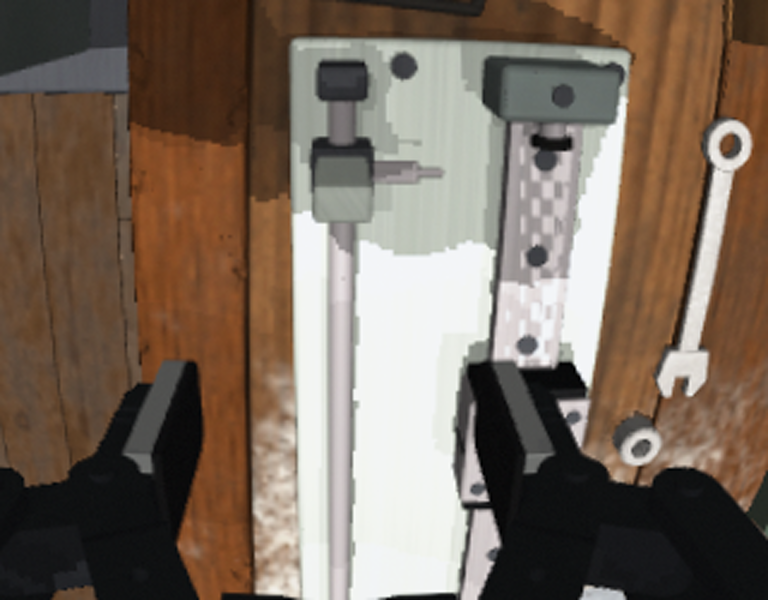

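Tab top face is centred at crop (343,203), with the finger pointing right towards the rail at row ~172. The carriage is at mid-rail and undisturbed.

```bash
python3 - <<'E'
from h import *
np.set_printoptions(precision=4,suppress=True)
u,v=170+343/2.4,100+203/2.4
print(atz("wrist",u,v,.081),"tri",tri([ray("wrist",u,v),ray("scene",228.6,201.2)]))
d=R.from_quat(bot.get_obs()["tool_rot"])
t=atz("wrist",u,v,.081);e=bot.get_obs()["eef_pos"]
print("tool shift mm",1e3*d.inv().apply(t-np.array(e)), d.as_matrix()[:2,:2])
E
```

```text
[ 0.4529 -0.0983  0.081 ] tri [ 0.4528 -0.0989  0.0787]
tool shift mm [22.6859  1.9365 76.4715] [[-0.041   0.9992]
 [ 0.9992  0.041 ]]
```

Call:
move_arm(
  deltas=[
    [0.7, 12, 0, 10, 0, 0, 0],
    [0.7, 10.5, 0, 20, 0, 0, 0],
    [0.7, 0, 0, 25, 0, 0, 0],
    [0.7, 0, 0, 25, 0, 0, 0],
    [0.7, 0, 0, 15, 0, 0, 0],
    [0.4, 0, 0, 0, 0, 0, 0],
    [0.2, 0, 0, 0, 0, 0, 0],
    [0, 0, 0, 0, 0, 0, 0],
    [0, 0, 0, 0, 0, 0, 0],
    [0, 0, 0, 0, 0, 0, 0],
  ],
)

```text
clock: 16.2
eef_pos: [0.4497, -0.0984, 0.0635]
tool_rot: [0.692, 0.722, -0.0, 0.0]
ft_force: [-4.1, -0.9, 4.5]
grip_width: 0.0168
grasp_force: 59.5
```

Call:
move_arm(
  deltas=[
    [0, 0, 0, 0, 0, 0, 0],
    [0, 0, 0, 0, 0, 0, 0],
  ],
)

```text
clock: 16.37
eef_pos: [0.4497, -0.0983, 0.0635]
tool_rot: [0.692, 0.722, -0.0, 0.001]
ft_force: [-4.5, -1.8, 6.2]
grip_width: 0.017
grasp_force: 59.7
```

Call:
move_arm(
  deltas=[
    [0, -4, -0.5, -1, 0, 0, 0],
    [0, -10, 0, 0, 0, 0, 0],
    [0, -10, 0, 0, 0, 0, 0],
    [0, -10, 0, 0, 0, 0, 0],
    [0, -10, 0, 0, 0, 0, 0],
  ],
)

```text
clock: 16.78
eef_pos: [0.4514, -0.143, 0.0636]
tool_rot: [0.692, 0.722, 0.0, 0.0]
ft_force: [-1.8, 2.6, 1.4]
grip_width: 0.0166
grasp_force: 60.2
```

Call:
move_arm(
  deltas=[
    [0, -10, 0, 0, 0, 0, 0],
    [0, -10, 0, 0, 0, 0, 0],
    [0, -10, 0, 0, 0, 0, 0],
    [0, -10, 0, 0, 0, 0, 0],
    [0, -10, 0, 0, 0, 0, 0],
    [0, -10, 0, 0, 0, 0, 0],
    [0, 0, 0, 0, 0, 0, 0],
    [0, 0, 0, 0, 0, 0, 0],
  ],
)

```text
clock: 17.45
eef_pos: [0.4538, -0.2036, 0.0635]
tool_rot: [0.693, 0.721, -0.001, 0.001]
ft_force: [-2.3, -1.4, 3.4]
grip_width: 0.0166
grasp_force: 60.6
```

Call:
move_arm(
  deltas=[
    [0, -2, 0, 0, 0, 0, 0],
    [0, -1.5, 0, 0, 0, 0, 0],
    [0, 0, 0, 0, 0, 0, 0],
    [0, 0, 0, 0, 0, 0, 0],
  ],
)

```text
clock: 17.78
eef_pos: [0.4538, -0.2048, 0.0635]
tool_rot: [0.692, 0.722, 0.0, -0.0]
ft_force: [-2.2, 0.9, 4.4]
grip_width: 0.0167
grasp_force: 60.8
```

Call:
move_arm(
  deltas=[
    [0.3, 0, 0, 0, 0, 0, 0],
    [0.6, 0, 0, 0, 0, 0, 0],
    [0.6, 0, 0, 0, 0, 0, 0],
    [0.6, 0, 0, -10, 0, 0, 0],
    [0.6, 0, 0, -25, 0, 0, 0],
    [0.6, 0, 0, -25, 0, 0, 0],
    [0.6, 0, 0, -30, 0, 0, 0],
    [0.6, -30, 10, -20, 0, 0, 0],
    [0.6, -35, 20, 0, 0, 0, 0],
    [0.6, 0, 0, 0, 0, 0, 0],
  ],
)

```text
clock: 18.62
eef_pos: [0.4911, -0.2745, 0.1752]
tool_rot: [0.693, 0.721, 0.0, 0.005]
ft_force: [0.8, -0.6, -1.2]
grip_width: 0.0513
grasp_force: 0.0
```

```bash
python3 - <<'E'
from h import *
o=bot.get_obs();print(o["clock"],o["eef_pos"],o["ft_force"])
im=bot.camera("wrist");cv2.imwrite("pics/wrist3.png",im)
cv2.imwrite("pics/w3.png",cv2.resize(im[80:280,190:450],None,fx=3,fy=3,interpolation=2))
E
```

```text
18.6167 [ 0.49110753 -0.27448075  0.1752388 ] [ 0.76224837 -0.6115654  -1.20018377]
```

View pics/w3.png

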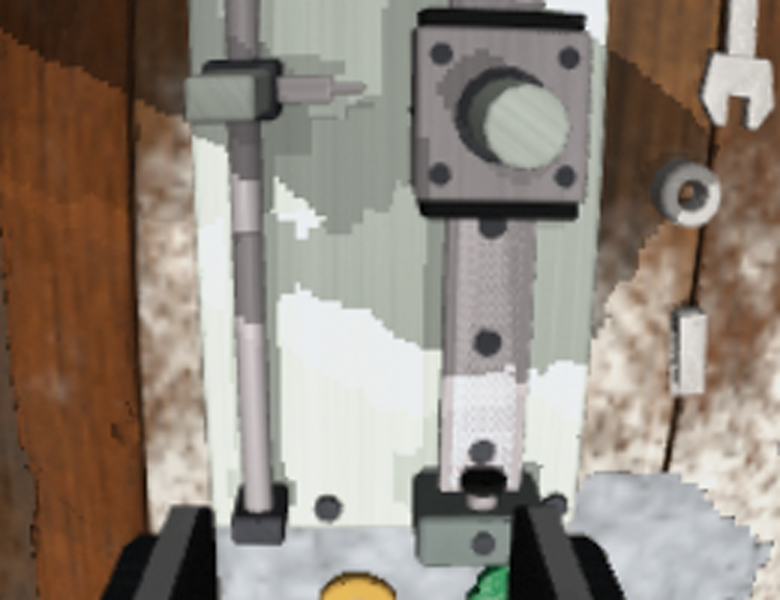

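```bash
python3 - <<'E'
from h import *
np.set_printoptions(precision=4,suppress=True)
W=lambda x,y:(190+x/3,80+y/3)
ex=np.array([.99926,.0386]);ey=np.array([-.0386,.99926]);O=np.array([.5288,-.2041])
for n,x,y,z in[("tabtop",220,99,.081),("knobtop",526,125,.086),("s1",441,53,.05),("s2",569,57,.05),("s3",440,174,.05),("s4",565,176,.05),("tip",362,88,.03),("tip",362,88,.04),("tipbase",282,90,.03)]:
    p=atz("wrist",*W(x,y),z);q=p[:2]-O;print(n,z,p,q@ex*1e3,q@ey*1e3)
E
```

```text
tabtop 0.081 [ 0.4518 -0.2005  0.081 ] -76.77798853209518 6.570685257742804
knobtop 0.086 [ 0.5259 -0.2036  0.086 ] -2.8787604219450524 0.6322165928805938
s1 0.05 [ 0.5076 -0.1876  0.05  ] -20.513182961248855 17.321972680992307
s2 0.05 [ 0.5434 -0.1862  0.05  ] 15.326750576345452 17.36164946776338
s3 0.05 [ 0.5091 -0.2215  0.05  ] -20.363826667058355 -16.600037757778875
s4 0.05 [ 0.5448 -0.22    0.05  ] 15.342090246732685 -16.499547422627426
tip 0.03 [ 0.4865 -0.1992  0.03  ] -42.08791803866752 6.535959736039515
tip 0.04 [ 0.4865 -0.1988  0.04  ] -42.11154296954079 6.970564724549753
tipbase 0.03 [ 0.4628 -0.2005  0.03  ] -65.78613513982825 6.148149164555973
```

Call:
move_arm(
  deltas=[
    [0.6, 25, -12, 0, 0, 0, 0],
    [0.6, 25, -12, 10, 0, 0, 0],
    [0.6, 25, -10, 20, 0, 0, 0],
    [0.6, 0, 0, 20, 0, 0, 0],
    [0.6, 0, 0, 0, 0, 0, 0],
    [0.6, 0, 0, 0, 0, 0, 0],
    [0.6, 0, 0, 0, 0, 0, 0],
  ],
)

```text
clock: 19.25
eef_pos: [0.4502, -0.1958, 0.1244]
tool_rot: [0.692, 0.722, 0.0, 0.001]
ft_force: [0.4, 0.1, -0.5]
grip_width: 0.0515
grasp_force: 0.0
```

```bash
python3 - <<'E'
from h import *
o=bot.get_obs();print(o["clock"],o["eef_pos"],o["tool_rot"],R.from_quat(o["tool_rot"]).as_matrix()[:2,0])
im=bot.camera("wrist");cv2.imwrite("pics/wrist4.png",im)
cv2.imwrite("pics/w4.png",cv2.resize(im[150:350,190:450],None,fx=3,fy=3,interpolation=2))
E
```

```text
19.25 [ 0.45018354 -0.195785    0.12440613] [6.92159772e-01 7.21743846e-01 2.63138060e-04 7.75672225e-04] [-0.0418285   0.99912452]
```

View pics/w4.png

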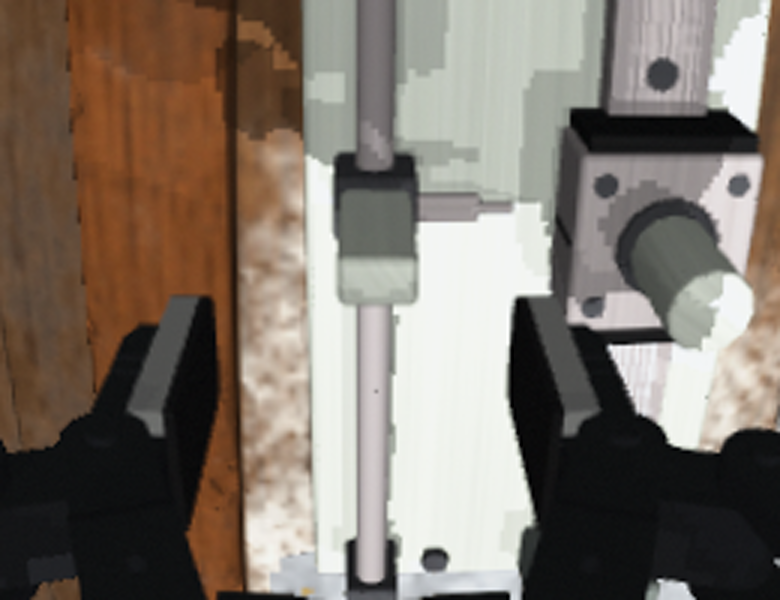

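Tab top at (378,280), knob top at (711,310), finger row 206. The dark centre-line mark at (563,233) sits to the right of the finger, so the pointer is still short of it.

```bash
python3 - <<'E'
from h import *
np.set_printoptions(precision=4,suppress=True)
print(bot.get_obs()["eef_pos"])
W=lambda x,y:(190+x/3,150+y/3)
ex=np.array([.99926,.0386]);ey=np.array([-.0386,.99926]);O=np.array([.5288,-.2041])
for n,x,y,z in[("tabtop",378,280,.081),("knobtop",711,310,.086),("s1",606,186,.05),("s2",739,185,.05),("s3",593,306,.05),("tip",510,206,.03),("mark",564,236,.035)]:
    p=atz("wrist",*W(x,y),z);q=p[:2]-O;print(n,z,p,q@ex*1e3,q@ey*1e3)
E
```

```text
[ 0.4506 -0.1961  0.1247]
tabtop 0.081 [ 0.4547 -0.2031  0.081 ] -73.97872601761844 3.888112900675065
knobtop 0.086 [ 0.5295 -0.2068  0.086 ] 0.602557189880618 -2.67899021960214
s1 0.05 [ 0.5113 -0.1915  0.05  ] -16.988312824475866 13.229052554541434
s2 0.05 [ 0.5474 -0.1902  0.05  ] 19.167513169782556 13.16610130319981
s3 0.05 [ 0.5127 -0.2253  0.05  ] -16.93003670080294 -20.533250956178037
tip 0.03 [ 0.4914 -0.2058  0.03  ] -37.45673200404394 -0.28093284061064566
mark 0.035 [ 0.5061 -0.2121  0.035 ] -22.96284613116821 -7.070047072167528
```

Call:
move_arm(
  deltas=[
    [0.6, -4.5, 3, 10, 0, 0, 0],
    [0.6, 0, 0, 25, 0, 0, 0],
    [0.6, 0, 0, 20, 0, 0, 0],
    [0.6, 0, 0, 6, 0, 0, 0],
    [0.4, 0, 0, 0, 0, 0, 0],
    [0.2, 0, 0, 0, 0, 0, 0],
    [0, 0, 0, 0, 0, 0, 0],
    [0, 0, 0, 0, 0, 0, 0],
    [0, 0, 0, 0, 0, 0, 0],
    [0, 0, 0, 0, 0, 0, 0],
  ],
)

```text
clock: 20.13
eef_pos: [0.4536, -0.2004, 0.0634]
tool_rot: [0.692, 0.722, 0.0, 0.001]
ft_force: [0.3, -0.7, 3.0]
grip_width: 0.0163
grasp_force: 59.6
```

Call:
move_arm(
  deltas=[
    [0, 0, 0, 0, 0, 0, 0],
    [0, 0, 0, 0, 0, 0, 0],
  ],
)

```text
clock: 20.3
eef_pos: [0.4536, -0.2004, 0.0634]
tool_rot: [0.692, 0.722, 0.0, 0.001]
ft_force: [-0.2, -1.2, 5.8]
grip_width: 0.0165
grasp_force: 59.9
```

Call:
move_arm(
  deltas=[
    [0, -3, 0, 0, 0, 0, 0],
    [0, -3, 0, 0, 0, 0, 0],
    [0, -1, 0, 0, 0, 0, 0],
    [0, 0, 0, 0, 0, 0, 0],
  ],
)

```text
clock: 20.63
eef_pos: [0.4538, -0.2067, 0.0634]
tool_rot: [0.692, 0.722, 0.001, 0.001]
ft_force: [-0.1, 0.2, 6.5]
grip_width: 0.0169
grasp_force: 60.2
```

Now release, rise, settle and check from above.

Call:
move_arm(
  deltas=[
    [0.3, 0, 0, 0, 0, 0, 0],
    [0.6, 0, 0, 0, 0, 0, 0],
    [0.6, 0, 0, 0, 0, 0, 0],
    [0.6, 0, 0, -10, 0, 0, 0],
    [0.6, 0, 0, -25, 0, 0, 0],
    [0.6, 0, 0, -25, 0, 0, 0],
    [0.6, 0, 0, -30, 0, 0, 0],
    [0.6, -30, 10, -20, 0, 0, 0],
    [0.6, -35, 20, 0, 0, 0, 0],
    [0.6, 0, 0, 0, 0, 0, 0],
  ],
)

```text
clock: 21.47
eef_pos: [0.4898, -0.2759, 0.174]
tool_rot: [0.693, 0.721, 0.0, 0.004]
ft_force: [0.6, -0.3, -0.5]
grip_width: 0.0511
grasp_force: 0.0
```

Call:
move_arm(
  deltas=[
    [0.6, 0, 10, 0, 0, 0, 0],
    [0.6, 0, 0, 0, 0, 0, 0],
    [0.6, 0, 0, 0, 0, 0, 0],
    [0.6, 0, 0, 0, 0, 0, 0],
  ],
)

```text
clock: 21.8
eef_pos: [0.495, -0.2689, 0.172]
tool_rot: [0.692, 0.722, -0.0, -0.001]
ft_force: [-0.7, -0.1, -0.1]
grip_width: 0.0511
grasp_force: 0.0
```

```bash
python3 - <<'E'
from h import *
o=bot.get_obs();print(o["clock"],o["eef_pos"],o["ft_force"])
im=bot.camera("wrist");cv2.imwrite("pics/wrist5.png",im)
cv2.imwrite("pics/w5.png",cv2.resize(im[80:280,190:450],None,fx=3,fy=3,interpolation=2))
E
```

```text
21.8 [ 0.49497178 -0.26889413  0.17200832] [-0.70629495 -0.10602477 -0.11403203]
```

View pics/w5.png

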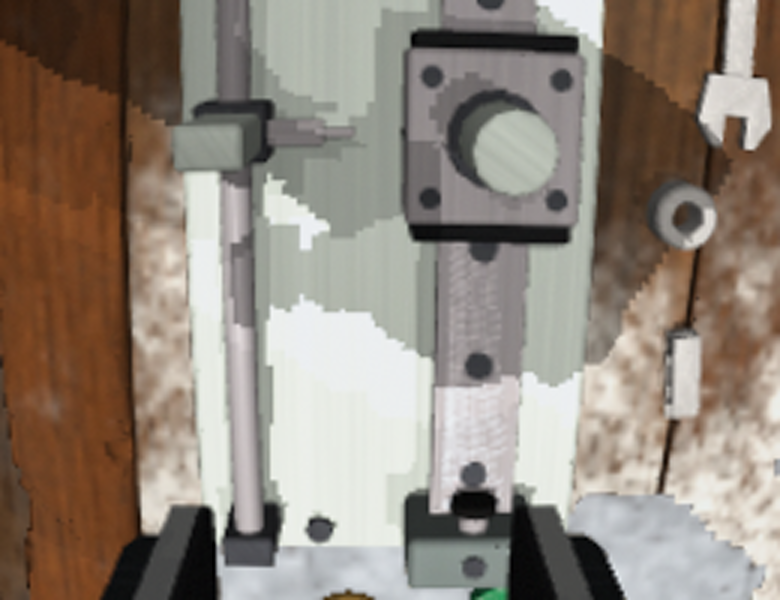

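```bash
python3 - <<'E'
from h import *
np.set_printoptions(precision=4,suppress=True)
print(bot.get_obs()["eef_pos"])
W=lambda x,y:(190+x/3,80+y/3)
ex=np.array([.99926,.0386]);ey=np.array([-.0386,.99926]);O=np.array([.5288,-.2041])
for n,x,y,z in[("tabtop",208,146,.081),("knobtop",514,152,.086),("s1",432,77,.05),("s2",562,80,.05),("s3",430,198,.05),("s4",557,200,.05),("tip",352,132,.03),("tipbase",275,132,.03)]:
    p=atz("wrist",*W(x,y),z);q=p[:2]-O;print(n,z,q@ex*1e3,q@ey*1e3)
E
```

```text
[ 0.495  -0.269   0.1722]
tabtop 0.081 -73.87883246280441 -2.3170393091179977
knobtop 0.086 0.03787512312921794 -3.0528065555280324
s1 0.05 -17.28961310512973 13.452492893094961
s2 0.05 18.863147086225776 13.76288473875896
s3 0.05 -17.31764832664807 -20.36446501623228
s4 0.05 18.781124885234796 -20.24226351142977
tip 0.03 -39.308310977783606 -3.7640134514433994
tipbase 0.03 -62.16884078942051 -3.6393946161275617
```

```bash
python3 - <<'E'
from h import *
W=lambda x,y:(190+x/3,80+y/3)
ey=np.array([-.0386,.99926]);O=np.array([.5288,-.2041])
for x,y,z in[(460,541,.048),(460,585,.048),(474,567,.048),(490,40,.05),(490,233,.05),(490,3,.03),(484,250,.03),(478,366,.03),(473,474,.03)]:
    print(x,y,((atz("wrist",*W(x,y),z)[:2]-O)@ey*1e3).round(1))
E
```

```text
460 541 -130.4
460 585 -147.3
474 567 -140.4
490 40 24.1
490 233 -30.1
490 3 35.5
484 250 -39.4
478 366 -77.0
473 474 -115.1
```

```bash
python3 -c "
from workcell import bot
print(bot.job_done())"
```

```text
the job is handed in; nothing more can be done
None
```

The job is handed in at about 22 s of the 58 s allowed, though no verdict came back: I stroked the carriage to both buffers gently, left it on the tight spot at about y = -3 mm of the unit, set the pointer within about 1 mm of its centre line by the camera, released both, and didn't touch the loose parts.

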